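# Nest the sample beakers in their rack and close the keeper

## Robot

A 7-joint arm with a two-finger parallel gripper is mounted at the origin on the work surface. World frame = base frame: x ahead of the robot, y to its left, z up, the work surface at z = 0. Lengths are in mm, angles in rad, forces in N, time in s.
With the tool pointing down it reaches from about 400 to 875 mm from the base axis. Payload 4.4 kg.
Tool frame: the origin (TCP) lies at the very end of the fingers, on their centre line; the grasp point (between the pads) lies 19 mm behind it; z points along the fingers, y is the line along which they close (so a half turn about z gives the same grasp; the last joint's range is limited). The gripper opens to 85 mm and grips with 20 to 120 N. Pads are 22 mm wide; open, the fingers measure 114 mm over their backs; the gripper's body (76 mm by 85 mm) begins 54 mm behind the grasp point. The pads swing forward as they close: fully open they stand 13 mm farther back than shut.
Start: joints at [1.232, 0.628, 0.038, 1.517, -0.027, 0.996, -0.02], TCP at [175.156, -625.97, 231.313] pointing down, gripper open.
Joint ranges: [-3.06, 3.06], [-0.37, 2.12], [-1.25, 1.32], [0.18, 2.47], [-1.1, 4.24], [0.23, 1.98], [-2.94, 2.94]. Speed limits (rad/s): [2.57, 2.57, 3.14, 3.14, 3.14, 3.14, 3.14].

## Interface

Orientations are given as [roll, pitch, yaw] about the fixed x, y, z axes, in that order (R = Rz(yaw) Ry(pitch) Rx(roll)).
In Python, from cell import status, get_image, ctrl, models gives the robot as it stands.
- The arm moves only by the shell command python3 -m handwheel 'ROWS' [OPENING]. ROWS is JSON, a list of rows, each an object with "delta_pos": the shift along the world's x, y, z in cm, a list of three; "yaw": the turn about the world's z in rad. A call has 1 to 10 rows; each row shifts and turns the commanded pose from where the row before left it; what a row does not reach is not made up. A row lasts 1/12 s, in which the tool goes at most 41.7 mm and 7.16 degrees, less where a joint would pass 70% of its speed; a pose out of reach is approached as far as the arm can. A call is refused whole if a number of a shift passes 4.17 or a number of a turn 0.125, either way. A call with a gripper value outside its range is refused whole. OPENING is the opening, from -1 (shut) to 1 (fully open), set as the call begins (- or left out, the last holds). The fingers move at their own pace and stop on an object; the grip force is fixed at half the most. Time passes only in rows, so rows that do not move let the fingers close. It gives the time, the measured TCP pose, the force, the opening and the grip force at its end, in the units of the state.
- status.read_state(): the state, without advancing time (a new reading comes with each control period).
- get_image(name): name is "scene" or "top" or "wrist"; returns a dict with "color" (384x512x3 uint8, red, green, blue), "z_map" (384x512 float32, mm along the optical axis (not along the pixel's ray), 0 where there is no reading), "fx", "fy", "cx", "cy" (pixels), "position" and "rotation" of the camera in the world; the wrist camera has in their place "hand_eye" (4x4, takes a point from camera to tool coordinates, whose origin is the TCP and whose axes are the flange's). Camera axes: x right, y up, looking along -z (the intrinsics and any distortion apply to the point x, -y, -z); pixel columns grow to the right and rows downward; lengths in mm; the calibration is good to about 2 mm. The wrist camera is an equidistant fisheye: a pixel r from the principal point sees the ray r / f radians off the axis. A picture is of the moment at which its call begins: read the wrist's pose just before it.
- ctrl.finish_job(): hands the job in; it is judged then, once.
Trained networks look in a picture, given as the dict that the camera call returned (one of the last four; its "shot" number tells which), for a name from the list of things; names that differ only in an ending like _2 or _b are one class to them, and where a whole thing is asked for, a point or a joint stands for the part that bears it (a point fixed in the world has none). Each returns a list of dicts, best first, with "score" (0 to 1); they miss things now and then, are a little off and sometimes report something else, mostly with a low value. They report only what shows in the picture. A call takes as long as a camera call. They do not tell look-alikes from the thing itself.
- models.boxes_of(picture, name): "rect" ([left, top, right, bottom] in pixels, round what is visible of it).
The state is a dict: "clock": time; "qpos": joint angles; "qd": joint speeds; "tau": joint torques, N m; "eef_pos": TCP position; "tool_rot": TCP orientation; "force": force on the tool from outside, world axes, zero at the start; "torque": the same for the moment, N m; "width": finger opening in mm; "gripper_force": force on a finger pad.
Only numpy, scipy, OpenCV 4.12 (cv2) and the standard library are available. Lean on these libraries where they do the work, as an engineer would, in place of code of your own. Each camera call takes 0.05 s, during which the arm holds its last target. There are 200 camera calls.

## Task

Lay the loose beaker in the V-shaped channel of the rack behind the other two, with its closed end towards them, and slide the row along the channel until all three are fully nested in one another and the stack is home against the stop plate. Then swing the keeper arm fully shut across the channel behind the stack, and leave the other things on the bench as they are.

Things in the scene. Friction and masses are not known exactly. Their poses are not given: they have to be found in the camera images.
- rack: fixed grey rack on a base plate 150 x 345 mm; origin on the bench under the channel's centre line; own y runs along the channel from the stop plate (face at y = -160 mm, 110 wide, 102 high) to the open end (y = 176), own x across, z up. Channel: two aluminium strips sloping up 30 deg to each side, meeting 20 mm above the bench, outer edges at x = -33 and +33, 39 mm up; beakers lie in it
- stop (a point): point on the face of the stop plate, on the channel's centre line, 60 mm above the bench; its axes are those of the rack. The stack ends up between here and the shut keeper arm
- gate (a joint): keeper arm: level steel bar 8 mm thick, 59 mm up, hinged on an upright post beside the channel. 0 = shut, straight across along the rack's +x, 152 mm from the stop plate; grows as it opens, anticlockwise from above; 1.57 = along the rack's +y. Hard stops at 0 and 2.3; stays where left (friction 0.06 N m). Begins open. Only a fully nested stack (about 135 mm long) fits behind it
- gate_pivot (a point): the hinge axis of the keeper arm, at rack x = -74 mm, y = -8 mm, 59 mm above the bench
- gate_knob (a point): upright round black knob at the keeper arm's free end, 16 mm in diameter, 115 mm from the hinge axis; it stands from 54 to 94 mm above the bench, this point at 79 mm
- beaker_end: white tapered plastic beaker, first in the rack, closed end to the stop plate. All three alike: 80 mm long, outside diameter 52 mm near the closed end (last 8 mm bevelled to 40), 76 at the mouth, wall 2.5, foot 24 thick: nested they sit 24 mm apart. Origin: centre of the closed end's face; z to the mouth. In the rack the axis rises 11 deg to the mouth; origin 48, mouth centre 63 mm up
- beaker_mid: the second beaker in the rack, same kind and same way round, closed end facing the mouth of beaker_end, with a gap
- beaker_loose: the third beaker, same kind, lying on its side on the bench to the left of the rack; axis rising about 9 degrees to the mouth, origin about 24 mm above the bench. The beakers weigh about 60 to 130 g
- amber_jar: bystander: amber jar, 60 mm diameter, 85 mm high, origin under its centre
- petri_dish: bystander: closed glass dish, 92 mm diameter, 16 mm high, origin under its centre
- oil_pot: bystander: black pot, 44 mm diameter, 45 mm high, origin under its centre
- slide_box: bystander: flat white box 110 x 190 x 35 mm, origin under its centre
- brush: bystander: brush 200 mm long lying on the bench along its own x, origin at its middle
Things that resemble listed ones, but are neither listed nor needed, are in the scene too. Leave any green, red or turquoise look-alike of the beaker_loose alone.

How it is judged:
By the outcome, as a careful person would: the job done as asked, in the order asked, and still so for the second after the job is handed in, with the robot touching nothing.
It also fails if it takes over 72 s, if anything falls off the work surface, if the arm or the gripper's body presses on something with over 40 N, if the wrist force passes 120 N, or if a joint passes its speed limit or range.

## Working session

There is one attempt and no reset: what is moved stays moved. The work goes in short steps, Python scripts to look and compute and a shell command to move; the robot and the scene stay as the last step left them, time stands still between calls to the robot, and variables do not carry over. Pictures are saved under pics/ and viewed, at most 10 in all, crops included, and the job is handed in when it is done.

```bash
mkdir -p pics; cat > h.py <<'E'
import numpy as np, cv2
from cell import status,get_image,ctrl,models
def save(p,name): cv2.imwrite('pics/'+name,cv2.cvtColor(p['color'],cv2.COLOR_RGB2BGR))
def cloud(p):
    z=p['z_map'].astype(float); v,u=np.mgrid[:z.shape[0],:z.shape[1]]
    c=np.stack([(u-p['cx'])/p['fx']*z,-(v-p['cy'])/p['fy']*z,-z],-1)
    w=c@np.array(p['rotation']).T+np.array(p['position']); w[z==0]=np.nan
    return w
E
python3 - <<'E'
from h import *
s=status.read_state(); print(s['clock'],s['eef_pos'],s['tool_rot'],s['width'])
a=get_image('scene');b=get_image('top')
for p,n in((a,'s'),(b,'t')):
    save(p,n+'0.png'); np.save(n+'0.npy',cloud(p)); print({k:p[k] for k in p if k not in('color','z_map')})
    for nm in['rack','gate','beaker_loose','beaker_end','gate_knob','amber_jar','petri_dish','oil_pot','slide_box','brush']:
        print(n,nm,[(np.round(d['rect']).tolist(),round(d['score'],2)) for d in models.boxes_of(p,nm)][:6])
im=np.hstack([cv2.imread('pics/s0.png'),cv2.imread('pics/t0.png')])
E
```

```text
0.0 [ 174.98747163 -625.33354648  230.35930715] [-3.13963773e+00  4.95344762e-05  2.72848353e-01] 85.74399096536771Traceback (most recent call last):
  File "<stdin>", line 5, in <module>
  File "h.py", line 7, in cloud
    w=c@np.array(p['rotation']).T+np.array(p['position']); w[z==0]=np.nan
      ~~~~~~~~~~~~~~~~~~~~~~~~~~~^~~~~~~~~~~~~~~~~~~~~~~~
ValueError: operands could not be broadcast together with shapes (384,512) (3,)
```

```bash
sed -i 's/^import numpy.*/&\nfrom scipy.spatial.transform import Rotation as R/; s/c@np.array(p\[.rotation.\]).T/c@R.from_euler("xyz",p["rotation"]).as_matrix().T/' h.py
python3 - <<'E'
from h import *
a=get_image('scene');b=get_image('top')
for p,n in((a,'s'),(b,'t')):
    save(p,n+'0.png'); np.save(n+'0.npy',cloud(p)); print({k:p[k] for k in p if k not in('color','z_map')})
    for nm in['rack','gate','beaker_loose','gate_knob','amber_jar','petri_dish','oil_pot','slide_box','brush']:
        print(n,nm,[(np.round(d['rect']).tolist(),round(d['score'],2)) for d in models.boxes_of(p,nm)][:6])
E
```

```text
{'fx': 390.97683435031274, 'fy': 390.97683435031274, 'cx': 257.4155866841683, 'cy': 185.2821692723142, 'position': array([886.43418546, 549.82960083, 910.5947208 ]), 'rotation': array([0.59006306, 0.01170688, 2.5371126 ]), 'shot': 3}
s rack [([181.0, 93.0, 281.0, 215.0], 0.93)]
s gate [([239.0, 134.0, 278.0, 156.0], 0.62), ([242.0, 69.0, 260.0, 109.0], 0.53), ([323.0, 227.0, 356.0, 266.0], 0.46)]
s beaker_loose [([370.0, 277.0, 406.0, 325.0], 0.94), ([377.0, 200.0, 419.0, 232.0], 0.86), ([323.0, 227.0, 359.0, 267.0], 0.79), ([270.0, 196.0, 308.0, 236.0], 0.78), ([130.0, 171.0, 202.0, 243.0], 0.61), ([183.0, 90.0, 282.0, 213.0], 0.33)]
s gate_knob [([236.0, 132.0, 279.0, 152.0], 0.47)]
s amber_jar [([285.0, 299.0, 312.0, 332.0], 0.66)]
s petri_dish [([327.0, 168.0, 363.0, 200.0], 0.93)]
s oil_pot [([261.0, 256.0, 283.0, 280.0], 0.91)]
s slide_box []
s brush [([240.0, 69.0, 263.0, 110.0], 0.82), ([182.0, 92.0, 278.0, 212.0], 0.48)]
{'fx': 350.1775734030877, 'fy': 350.1775734030877, 'cx': 253.13793588462008, 'cy': 199.67998747768416, 'position': array([380.24253083,  69.11837325, 975.89945672]), 'rotation': array([ 0.19848644,  0.02246665, -1.58253846]), 'shot': 4}
t rack [([250.0, 166.0, 396.0, 242.0], 0.56)]
t gate [([276.0, 216.0, 328.0, 241.0], 0.68), ([251.0, 166.0, 394.0, 243.0], 0.63)]
t beaker_loose [([137.0, 279.0, 178.0, 307.0], 0.97), ([88.0, 210.0, 123.0, 247.0], 0.93), ([147.0, 213.0, 180.0, 248.0], 0.78)]
t gate_knob [([280.0, 215.0, 325.0, 239.0], 0.76)]
t amber_jar [([127.0, 147.0, 156.0, 177.0], 0.77)]
t petri_dish [([206.0, 261.0, 238.0, 299.0], 0.87)]
t oil_pot [([256.0, 164.0, 394.0, 243.0], 0.75), ([182.0, 158.0, 197.0, 178.0], 0.52)]
t slide_box [([261.0, 101.0, 332.0, 145.0], 0.7)]
t brush [([361.0, 251.0, 421.0, 307.0], 0.84)]
```

View pics/s0.png

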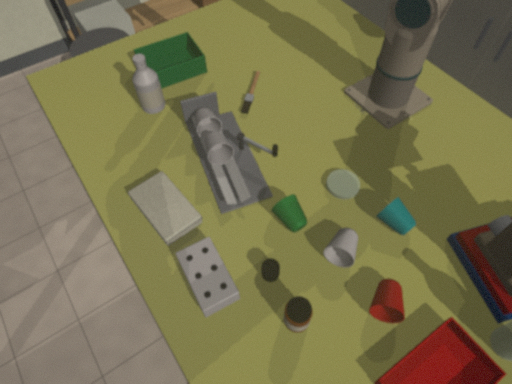

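View pics/t0.png

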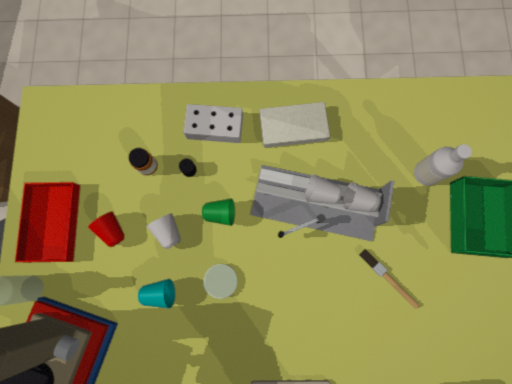

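```bash
python3 - <<'E'
from h import *
s=cv2.imread('pics/s0.png');t=cv2.imread('pics/t0.png')
A=cv2.resize(s[85:285,170:410],None,fx=2.5,fy=2.5,interpolation=cv2.INTER_CUBIC)
B=cv2.resize(t[150:270,130:400],(600,267),interpolation=cv2.INTER_CUBIC)
C=np.zeros((500,800,3),np.uint8); C[:]=0
cv2.imwrite('pics/c1.png',A)
cv2.imwrite('pics/c2.png',cv2.resize(t[150:260,130:400],(800,326),interpolation=cv2.INTER_CUBIC))
S=np.load('s0.npy');T=np.load('t0.npy')
np.set_printoptions(suppress=True,precision=0)
print('table S',S[180,340],S[300,250],'T',T[270,150],T[290,300],T[200,240])
for n,c,px in[('s',S,[(340,247),(290,213),(395,215),(388,300),(342,183),(271,269),(298,313),(240,140),(275,150),(168,208),(207,275),(225,150),(207,120),(200,105)]),('t',T,[(164,231),(219,211),(157,294),(107,229),(221,281),(187,167),(144,161),(320,219),(281,235),(295,125),(214,124),(323,190),(362,199),(388,200),(385,270)])]:
    for u,v in px: print(n,(u,v),c[v,u])
E
```

```text
table S [356. 167.  13.] [747. 298.   0.] T [384. 374.   1.] [326. -35.  -3.] [576. 126.   2.]
s (340, 247) [518. 336.  76.]
s (290, 213) [552. 191.  60.]
s (395, 215) [341. 344.  59.]
s (388, 300) [513. 487.  70.]
s (342, 183) [360. 179.  17.]
s (271, 269) [672. 278.  43.]
s (298, 313) [693. 401.  84.]
s (240, 140) [nan nan nan]
s (275, 150) [476.  23.  85.]
s (168, 208) [793. -13.  36.]
s (207, 275) [803. 207.  49.]
s (225, 150) [568. -93.  34.]
s (207, 120) [ 555. -214.   45.]
s (200, 105) [ 552. -254.   74.]
t (164, 231) [484. 322.  64.]
t (219, 211) [535. 178.  66.]
t (157, 294) [324. 333.  68.]
t (107, 229) [492. 475.  61.]
t (221, 281) [353. 177.  16.]
t (187, 167) [664. 271.  44.]
t (144, 161) [670. 378.  84.]
t (320, 219) [509. -87.  66.]
t (281, 235) [466.  18.  94.]
t (295, 125) [786. -34.  34.]
t (214, 124) [786. 196.  51.]
t (323, 190) [582. -95.  85.]
t (362, 199) [ 556. -192.   90.]
t (388, 200) [ 551. -255.   97.]
t (385, 270) [ 377. -262.   14.]
```

View pics/c1.png

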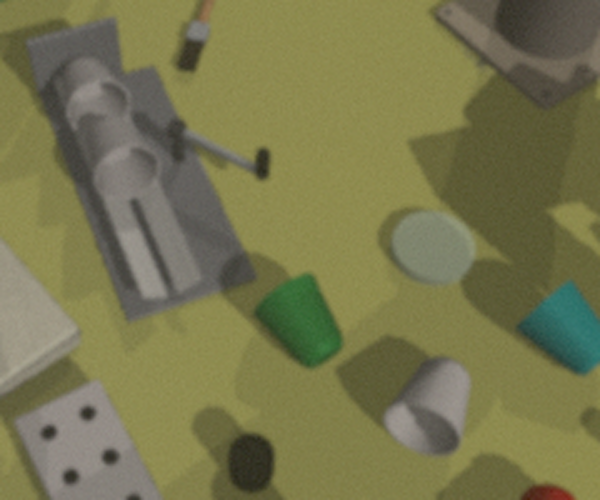

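View pics/c2.png

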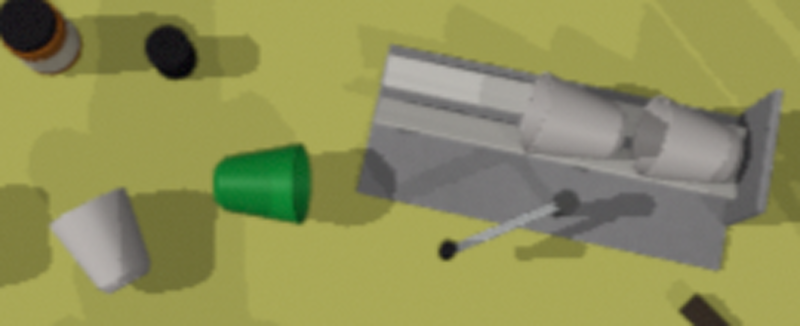

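Candidates for beaker_loose: white (scene 340,247 / top 164,231), green (290,213), turquoise (395,215), red (388,300). The crops show only the first is white, left of the rack, mouth towards +x/+y, so that one is the target. The rack's stop plate is at top (388,200), the open end at (255,185), the post at (320,219) and the knob at (281,235).

```bash
cat > fit.py <<'E'
from h import *
from scipy.optimize import least_squares
np.set_printoptions(suppress=True,precision=1)
def cone_fit(P,free,x0):
    # free: False-> origin(x,y),yaw,(z,pitch) all free; outer surface residual
    def f(q):
        o=q[:3]; a=np.array([np.cos(q[4])*np.cos(q[3]),np.cos(q[4])*np.sin(q[3]),np.sin(q[4])])
        d=P-o; t=d@a; r=np.linalg.norm(d-np.outer(t,a),axis=1)
        # r on outer wall for 0<t<80, end faces
        R_=np.interp(t,[0,8,80],[20,26,38])
        e=np.where(t<0,np.hypot(t,np.maximum(r-20,0)),np.where(t>80,np.hypot(t-80,np.maximum(r-38,0)),r-R_))
        inner=(t>24)&(r<R_-2.5/2); e2=np.where(inner,np.minimum(abs(e),np.abs(r-(R_-2.5))),e)
        return e2
    s=least_squares(f,x0,loss='soft_l1',f_scale=2); return s.x,np.median(abs(f(s.x)))
def white(p):
    h=cv2.cvtColor(p['color'],cv2.COLOR_RGB2HSV); return h[...,1]<60
if __name__=='__main__':
    pa={'s':get_image('scene'),'t':get_image('top')}
    C={k:cloud(p) for k,p in pa.items()}
    # loose
    for k in['s','t','b']:
        Q=[]
        for kk in(['s','t'] if k=='b' else [k]):
            c=C[kk]; m=white(pa[kk])&(c[...,2]>12)&(np.hypot(c[...,0]-505,c[...,1]-325)<70); Q.append(c[m])
        P=np.vstack(Q); x,e=cone_fit(P,1,[485,305,24,0.47,0.157]); print('loose',k,len(P),x,np.round(x[3:],3),e)
    # rack strips
    for k in 'st':
        c=C[k]; P=c[(c[...,1]>-5)&(c[...,1]<85)&(c[...,2]>17)&(c[...,2]<45)&(abs(c[...,0]-590)<60)]
        def f(q):
            u=np.array([np.cos(q[1]),np.sin(q[1])]); xx=(P[:,:2]-[q[0],40])@u
            return np.where(abs(xx)<34,P[:,2]-(20+abs(xx)*np.tan(np.pi/6)),6)
        s=min((least_squares(f,[a,b],loss='soft_l1',f_scale=2) for a in(570,580,590,600,610) for b in(-.25,-.15,-.05)),key=lambda s:s.cost)
        print('strip',k,len(P),s.x,round(s.x[1],3),np.median(abs(f(s.x))))
        F=c[(abs(c[...,1]+250)<35)&(abs(c[...,0]-560)<80)&(c[...,2]>40)&(c[...,2]<110)]
        np.save('plate_%s.npy'%k,F)
        T=c[(np.hypot(c[...,0]-466,c[...,1]-18)<25)&(c[...,2]>80)&(c[...,2]<105)]; print('knob',len(T),np.median(T,0))
        G=c[(np.hypot(c[...,0]-490,c[...,1]+35)<70)&(c[...,2]>55)&(c[...,2]<105)]; print('gate pts',len(G)); 
        b=models.boxes_of(pa[k],'gate'); 
        Z=G[np.argsort(G[:,1])]; print(Z[::max(1,len(Z)//12)])
        t=F[F[:,2]>60]; print('plate top y pts',len(t)); print(t[np.argsort(t[:,0])][::max(1,len(t)//14)])
E
python3 fit.py
```

```text
loose s 636 [453.1 306.8  23.8   0.5   0.2] [0.5 0.2] 0.5560098853221476
loose t 694 [478.  325.9  28.4   8.6   1.9] [8.6 1.9] 6.583179981306378
loose b 1330 [451.7 306.1  23.5   9.9   3. ] [9.9 3. ] 0.6844101824507813
strip s 481 [621.4  -0.2] -0.211 1.195103745269634
knob 38 [474.7  19.2  92.9]
gate pts 243
[[514.1 -99.2  66.3]
 [503.3 -89.8  63.5]
 [510.9 -82.9  70.8]
 [511.9 -71.7  64.8]
 [504.8 -56.8  65.7]
 [497.9 -42.3  57.7]
 [494.  -28.2  55.7]
 [487.1 -13.5  65.6]
 [483.1   0.2  58.9]
 [476.2  13.1  92.9]
 [480.4  19.1  84.8]
 [475.8  22.4  76.4]
 [474.5  24.4  94.6]]
plate top y pts 521
[[ 497.1 -246.6   73. ]
 [ 507.4 -244.9   84.1]
 [ 516.3 -248.8   77.9]
 [ 525.8 -248.4   87.5]
 [ 534.4 -227.2   64.3]
 [ 542.8 -253.    93.3]
 [ 549.4 -256.5   82.2]
 [ 556.9 -254.8   83.6]
 [ 563.4 -258.9   92.2]
 [ 569.4 -262.5  104.6]
 [ 575.9 -230.3   73.6]
 [ 582.5 -224.6   74. ]
 [ 589.  -265.6   97.3]
 [ 596.8 -265.8   73. ]
 [ 605.  -270.4   69.9]]
strip t 529 [620.2  -0.2] -0.24 1.1971651415638505
knob 31 [471.   17.6  93.6]
gate pts 214
[[514.2 -99.7  66.5]
 [522.7 -92.8  64.1]
 [515.  -87.3  63. ]
 [512.  -81.5  65.9]
 [510.1 -71.6  61.9]
 [499.3 -60.2  65. ]
 [499.4 -47.2  65.4]
 [494.7 -34.3  62.8]
 [487.  -21.   62.3]
 [484.4  -7.7  64.3]
 [479.5   5.4  63. ]
 [471.2  15.2  94.2]
 [464.4  21.2  59.3]]
plate top y pts 516
[[ 495.7 -247.    71.1]
 [ 505.4 -243.5   76.3]
 [ 517.2 -251.8   99.1]
 [ 529.3 -249.2   73.2]
 [ 536.  -231.2   66.5]
 [ 541.  -252.8   95.1]
 [ 545.5 -253.9   70.7]
 [ 550.7 -232.8   73.5]
 [ 555.6 -240.5   74.6]
 [ 561.5 -258.    70.4]
 [ 566.  -233.    76.5]
 [ 572.3 -235.    71.9]
 [ 579.1 -261.5   87. ]
 [ 587.8 -263.3   83.9]
 [ 599.1 -266.4   70.5]]
```

```bash
cat > m2.py <<'E'
from fit import *
pa={'s':get_image('scene'),'t':get_image('top')}; C={k:cloud(p) for k,p in pa.items()}
def go(name,xy,r,x0,zmin,off=0):
    for k in 'st':
        c=C[k]; m=white(pa[k])&(c[...,2]>zmin)&(np.hypot(c[...,0]-xy[0],c[...,1]-xy[1])<r); P=c[m]
        x,e=cone_fit(P,1,x0); print(name,k,len(P),x[:3],np.round(x[3:],3),round(e,2))
if __name__=='__main__':
    go('loose',(490,325),70,[453,307,24,0.47,0.157],12)
    go('mid',(585,-95),45,[578,-150,48,1.35,.19],50)
    for k in 'st':
        c=C[k].reshape(-1,3); yaw=-.22
        ex=np.array([np.cos(yaw),np.sin(yaw)]); ey=np.array([-np.sin(yaw),np.cos(yaw)])
        d=c[:,:2]-[554,-256.5]; X=d@ex; Y=d@ey
        m=(abs(Y)<8)&(abs(X)>34)&(abs(X)<52)&(c[:,2]>45)&(c[:,2]<95)
        p=np.polyfit(c[m,0],c[m,1],1); print('face',k,m.sum(),p,'yaw',round(np.arctan(p[0]),3),'y at 554',np.polyval(p,554))
        m=(Y>20)&(Y<280)&(abs(X)<8)&(c[:,2]>80); h=np.histogram(Y[m],np.arange(20,281,10)); print('top profile',[(int(y),int(np.nanmax(c[m&(Y>=y)&(Y<y+10)][:,2])) if ((Y[m]>=y)&(Y[m]<y+10)).any() else 0) for y in range(20,280,10)])
E
python3 m2.py; python3 -c "
from h import *
print(status.read_state()['clock'])"
```

```text
loose s 637 [452.4 306.   24. ] [0.5 0.2] 0.62
loose t 695 [450.8 306.3  23.2] [0.5 0.2] 0.71
mid s 303 [ 578.8 -140.5   48.6] [1.3 0.2] 0.48
mid t 582 [ 577.7 -140.7   46.8] [1.3 0.2] 0.68
face s 144 [  -0.2 -125.1] yaw -0.232 y at 554 -256.1666620869714
top profile [(20, 80), (30, 85), (40, 88), (50, 92), (60, 95), (70, 100), (80, 101), (90, 0), (100, 0), (110, 0), (120, 0), (130, 83), (140, 86), (150, 90), (160, 93), (170, 97), (180, 102), (190, 0), (200, 0), (210, 0), (220, 0), (230, 0), (240, 0), (250, 0), (260, 0), (270, 0)]
face t 75 [  -0.2 -125.2] yaw -0.231 y at 554 -255.62651131057663
top profile [(20, 0), (30, 84), (40, 87), (50, 91), (60, 94), (70, 99), (80, 100), (90, 0), (100, 0), (110, 0), (120, 0), (130, 80), (140, 85), (150, 88), (160, 94), (170, 96), (180, 100), (190, 0), (200, 0), (210, 0), (220, 0), (230, 0), (240, 0), (250, 0), (260, 0), (270, 0)]
1.4
```

```bash
python3 -m handwheel '[{"delta_pos":[1.0,4.1,0]},{"delta_pos":[1.0,4.1,0]}]' 1
```

```text
schema error: expected keys delta_pos, yaw
```

```bash
sed -i 's/precision=1/precision=3/' fit.py; python3 m2.py | grep -v prof; python3 -m handwheel '[{"delta_pos":[1.0,4.1,0],"yaw":0},{"delta_pos":[1.0,4.1,0],"yaw":0}]' 1; python3 -c "
from h import *
s=status.read_state();print(s['clock'],s['qpos'],s['eef_pos'])"
```

```text
loose s 645 [452.563 306.452  23.345] [0.479 0.196] 0.6
loose t 692 [450.642 306.386  23.378] [0.489 0.183] 0.66
mid s 306 [ 579.262 -140.262   48.424] [1.346 0.218] 0.58
mid t 582 [ 577.881 -139.644   47.758] [1.342 0.21 ] 0.61
face s 142 [  -0.232 -127.881] yaw -0.228 y at 554 -256.17995754551197
face t 75 [  -0.237 -124.344] yaw -0.233 y at 554 -255.73555292157897
clock: 1.67
eef_pos: [193.8, -545.6, 230.6]
tool_rot: [3.141, 0.001, 0.269]
force: [1.8, 1.1, -0.0]
width: 85.4
gripper_force: 0.0
1.6667 [ 1.15558271  0.52540099  0.03816183  1.72382835 -0.02360633  0.89196761
 -0.09812058] [ 193.83539661 -545.60605542  230.62573794]
```

```bash
python3 -m handwheel '[{"delta_pos":[2.9,2.9,0],"yaw":0.02},{"delta_pos":[2.9,2.9,0],"yaw":0.02},{"delta_pos":[2.9,2.9,0],"yaw":0.02},{"delta_pos":[2.9,2.9,0],"yaw":0.02},{"delta_pos":[2.9,2.9,0],"yaw":0.02},{"delta_pos":[2.9,2.9,0],"yaw":0.02},{"delta_pos":[2.9,2.9,0],"yaw":0.02},{"delta_pos":[2.9,2.9,0],"yaw":0.02},{"delta_pos":[2.0,3.0,0],"yaw":0.02},{"delta_pos":[2.0,3.0,0],"yaw":0.02}]' 1
python3 -m handwheel '[{"delta_pos":[0,4,0],"yaw":0},{"delta_pos":[0,4,0],"yaw":0},{"delta_pos":[0,4,0],"yaw":0},{"delta_pos":[0,4,0],"yaw":0},{"delta_pos":[0,4,0],"yaw":0},{"delta_pos":[0,4,0],"yaw":0},{"delta_pos":[0,4,0],"yaw":0},{"delta_pos":[0,4,0],"yaw":0},{"delta_pos":[0,4,0],"yaw":0},{"delta_pos":[0,4,0],"yaw":0}]'
python3 -m handwheel '[{"delta_pos":[0,4,0],"yaw":0},{"delta_pos":[0,4,0],"yaw":0},{"delta_pos":[0,4,0],"yaw":0},{"delta_pos":[0,0,0],"yaw":0},{"delta_pos":[0,0,0],"yaw":0},{"delta_pos":[0,0,0],"yaw":0}]'; python3 -c "
from h import *
s=status.read_state();print(s['clock'],s['qpos'],s['tool_rot'])"
```

```text
clock: 2.5
eef_pos: [468.4, -251.3, 231.5]
tool_rot: [3.141, -0.001, 0.474]
force: [0.3, -0.8, 1.0]
width: 85.6
gripper_force: 0.0
clock: 3.33
eef_pos: [466.7, 148.9, 231.7]
tool_rot: [3.141, -0.001, 0.473]
force: [0.6, 0.3, 0.0]
width: 85.5
gripper_force: 0.0
clock: 3.83
eef_pos: [466.8, 266.3, 231.1]
tool_rot: [3.141, 0.001, 0.473]
force: [-0.3, -0.6, 0.2]
width: 85.1
gripper_force: 0.0
3.8333 [-0.49420384  0.46878504 -0.11191953  1.82978074  0.06844093  0.84760547
 -1.73742282] [3.14068004e+00 7.84776275e-04 4.72885350e-01]
```

```bash
python3 -m handwheel '[{"delta_pos":[0.9,2.85,-2],"yaw":0.01},{"delta_pos":[0.9,2.85,-2],"yaw":0},{"delta_pos":[0,0,-4],"yaw":0},{"delta_pos":[0,0,-4],"yaw":0},{"delta_pos":[0,0,-2.4],"yaw":0},{"delta_pos":[0,0,-2.4],"yaw":0},{"delta_pos":[0,0,-2.3],"yaw":0},{"delta_pos":[0,0,-2.3],"yaw":0},{"delta_pos":[0,0,0],"yaw":0}]'
python3 -m handwheel '[{"delta_pos":[0,0,0],"yaw":0},{"delta_pos":[0,0,0],"yaw":0},{"delta_pos":[0,0,0],"yaw":0},{"delta_pos":[0,0,0],"yaw":0},{"delta_pos":[0,0,0],"yaw":0},{"delta_pos":[0,0,0],"yaw":0}]' -1
```

```text
clock: 4.58
eef_pos: [483.2, 319.7, 13.6]
tool_rot: [3.139, 0.008, 0.48]
force: [-0.7, -0.7, 0.5]
width: 85.5
gripper_force: 0.0
clock: 5.08
eef_pos: [486.3, 324.0, 19.3]
tool_rot: [3.141, -0.003, 0.482]
force: [-0.5, -1.9, 8.1]
width: 62.0
gripper_force: 65.1
```

```bash
python3 -m handwheel '[{"delta_pos":[0,0,1],"yaw":0},{"delta_pos":[0,0,2.5],"yaw":0},{"delta_pos":[0,0,3.5],"yaw":0},{"delta_pos":[0,0,3.5],"yaw":0},{"delta_pos":[0,0,3.5],"yaw":0},{"delta_pos":[0,0,0],"yaw":0},{"delta_pos":[0,0,0],"yaw":0}]'
python3 -m handwheel '[{"delta_pos":[1.2,-3.3,0],"yaw":0.086},{"delta_pos":[1.2,-3.3,0],"yaw":0.086},{"delta_pos":[1.2,-3.3,0],"yaw":0.086},{"delta_pos":[1.2,-3.3,0],"yaw":0.086},{"delta_pos":[1.2,-3.3,0],"yaw":0.086},{"delta_pos":[1.2,-3.3,0],"yaw":0.086},{"delta_pos":[1.2,-3.3,0],"yaw":0.086},{"delta_pos":[1.2,-3.3,0],"yaw":0.086},{"delta_pos":[1.2,-3.3,0],"yaw":0.086},{"delta_pos":[1.2,-3.3,0],"yaw":0.086}]'
python3 -m handwheel '[{"delta_pos":[0,0,0],"yaw":0},{"delta_pos":[0,0,0],"yaw":0},{"delta_pos":[0,0,0],"yaw":0},{"delta_pos":[0,0,0],"yaw":0}]'
cat > see.py <<'E'
from m2 import *
import sys
x=[float(a) for a in sys.argv[2:]]
s=status.read_state();print(s['clock'],s['eef_pos'],s['tool_rot'])
for k in'st': save(pa[k],f'{k}_{sys.argv[1]}.png')
E
python3 - <<'E'
from m2 import *
s=status.read_state();e=s['eef_pos'];print(e,s['tool_rot'])
g=e.copy(); 
x0=[e[0]-8,e[1]-37,e[2]+6,1.344,.19]
go('held',(e[0]+4,e[1]+5),50,x0,e[2]-20)
save(pa['s'],'s1.png');save(pa['t'],'t1.png')
E
```

```text
clock: 5.67
eef_pos: [486.4, 325.1, 160.6]
tool_rot: [-3.141, -0.006, 0.483]
force: [0.4, 0.6, -0.7]
width: 62.0
gripper_force: 64.8
clock: 6.5
eef_pos: [604.0, -7.8, 156.0]
tool_rot: [-3.139, 0.0, 1.347]
force: [0.6, 0.8, -1.5]
width: 62.3
gripper_force: 64.8
clock: 6.83
eef_pos: [604.0, -4.2, 156.7]
tool_rot: [-3.14, -0.001, 1.345]
force: [0.1, 0.1, -1.9]
width: 61.9
gripper_force: 64.8
[604.343  -4.027 157.125] [-3.141 -0.001  1.345]
held s 6245 [625.72   14.267 351.062] [3.497 1.369] 55.41
held t 3658 [519.422  53.633 554.125] [5.607 5.916] 34.82
```

```bash
python3 - <<'E'
from m2 import *
e=status.read_state()['eef_pos']
for k in 'st':
    c=C[k]; m=white(pa[k])&(c[...,2]>e[2]-25)&(c[...,2]<e[2]+60)&(np.hypot(c[...,0]-e[0],c[...,1]-e[1])<60)
    d=c[m]-e; Y=d[:,:2]@[.224,.9746]; m2=(Y>14)|(Y<-14); 
    print(k,cone_fit(c[m][m2],1,[e[0]-8,e[1]-37,e[2]+6,1.344,.19]))
i=cv2.imread('pics/s1.png')[60:220,150:330]; cv2.imwrite('pics/c3.png',cv2.resize(i,None,fx=3,fy=3))
E
```

```text
s (array([596.971, -39.852, 163.888,   1.335,   0.158]), np.float64(0.5607319598832277))
t (array([594.552, -42.103, 161.02 ,   1.322,   0.183]), np.float64(0.6341880407566514))
```

View pics/c3.png

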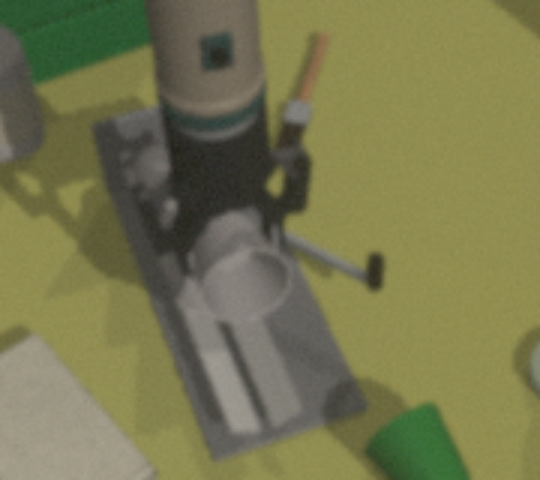

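The crop shows the beaker held level over the channel at crop (245,280), mouth towards the open end.

```bash
python3 -m handwheel '[{"delta_pos":[0.2,-0.4,-1],"yaw":0.005},{"delta_pos":[0.2,-0.4,-2.5],"yaw":0.005},{"delta_pos":[0,0,-2.5],"yaw":0},{"delta_pos":[0,0,-2],"yaw":0},{"delta_pos":[0,0,-1.2],"yaw":0},{"delta_pos":[0,0,-0.8],"yaw":0},{"delta_pos":[0,0,-0.7],"yaw":0},{"delta_pos":[0,0,0],"yaw":0},{"delta_pos":[0,0,0],"yaw":0},{"delta_pos":[0,0,0],"yaw":0}]'
```

```text
clock: 7.87
eef_pos: [609.7, -13.9, 51.3]
tool_rot: [3.14, -0.001, 1.353]
force: [0.8, -0.1, -0.2]
width: 62.3
gripper_force: 64.7
```

```bash
python3 -m handwheel '[{"delta_pos":[-0.15,0,-0.2],"yaw":-0.005},{"delta_pos":[0,0,-0.2],"yaw":0},{"delta_pos":[0,0,-0.2],"yaw":0},{"delta_pos":[0,0,-0.1],"yaw":0},{"delta_pos":[0,0,0],"yaw":0},{"delta_pos":[0,0,0],"yaw":0}]'
```

```text
clock: 8.37
eef_pos: [607.5, -14.3, 44.4]
tool_rot: [3.141, 0.001, 1.348]
force: [-2.4, -0.8, 6.7]
width: 62.3
gripper_force: 65.8
```

```bash
python3 -m handwheel '[{"delta_pos":[0,0,0],"yaw":0},{"delta_pos":[0,0,0],"yaw":0},{"delta_pos":[0,0,0],"yaw":0},{"delta_pos":[0,0,0],"yaw":0},{"delta_pos":[0,0,1],"yaw":0},{"delta_pos":[0,0,2],"yaw":0},{"delta_pos":[0,0,4],"yaw":0},{"delta_pos":[0,0,4],"yaw":0}]' 1
python3 -m handwheel '[{"delta_pos":[1.9,4,1],"yaw":0},{"delta_pos":[1.9,4,0],"yaw":0},{"delta_pos":[0,0,0],"yaw":0},{"delta_pos":[0,0,0],"yaw":0}]' 0.5
cat > row.py <<'E'
from m2 import *
e=status.read_state();print(e['clock'],e['eef_pos'],e['tool_rot'],e['width'])
S=np.array([552.3,-256]);ey=np.array([.224,.9746]);ex=np.array([.9746,-.224])
for k in 'st':
    c=C[k].reshape(-1,3); X=(c[:,:2]-S)@ex; Y=(c[:,:2]-S)@ey
    m=(abs(X)<7)&(Y>5)&(Y<330)&(c[:,2]>75)&(c[:,2]<106)
    print(k,[(y,int(np.max(c[m&(Y>=y)&(Y<y+8)][:,2],initial=0))) for y in range(8,330,8)])
    m=(abs(X)<45)&(Y>90)&(Y<330)&(c[:,2]>50)&(c[:,2]<106)&white(pa[k]).ravel()
    print(' max Y',np.sort(Y[m])[-5:])
save(pa['s'],'srow.png');save(pa['t'],'trow.png')
E
python3 row.py
```

```text
clock: 9.03
eef_pos: [606.2, -13.9, 153.9]
tool_rot: [-3.138, 0.0, 1.348]
force: [0.8, 0.6, 0.3]
width: 85.4
gripper_force: 0.0
clock: 9.37
eef_pos: [643.2, 64.6, 163.6]
tool_rot: [3.141, -0.003, 1.353]
force: [-0.6, -0.5, 0.1]
width: 63.9
gripper_force: 0.0
9.4667 [642.157  59.601 162.39 ] [-3.141  0.001  1.348] 64.00551586237826
s [(8, 75), (16, 77), (24, 76), (32, 0), (40, 0), (48, 0), (56, 0), (64, 0), (72, 0), (80, 0), (88, 0), (96, 0), (104, 0), (112, 0), (120, 0), (128, 0), (136, 0), (144, 0), (152, 0), (160, 0), (168, 0), (176, 0), (184, 0), (192, 0), (200, 0), (208, 0), (216, 78), (224, 82), (232, 86), (240, 88), (248, 92), (256, 95), (264, 98), (272, 101), (280, 100), (288, 0), (296, 0), (304, 0), (312, 0), (320, 0), (328, 0)]
 max Y [286.992 287.139 287.781 289.367 290.248]
t [(8, 0), (16, 0), (24, 0), (32, 0), (40, 0), (48, 0), (56, 0), (64, 0), (72, 0), (80, 0), (88, 0), (96, 0), (104, 0), (112, 0), (120, 0), (128, 0), (136, 0), (144, 0), (152, 0), (160, 0), (168, 0), (176, 0), (184, 0), (192, 0), (200, 0), (208, 75), (216, 81), (224, 83), (232, 85), (240, 88), (248, 91), (256, 95), (264, 97), (272, 102), (280, 0), (288, 0), (296, 0), (304, 0), (312, 0), (320, 0), (328, 0)]
 max Y [286.535 286.805 287.082 287.604 289.579]
```

```bash
python3 -m handwheel '[{"delta_pos":[-1.8,-0.6,-2],"yaw":0},{"delta_pos":[0,0,-3],"yaw":0},{"delta_pos":[0,0,-3],"yaw":0},{"delta_pos":[0,0,-2],"yaw":0},{"delta_pos":[0,0,-1.2],"yaw":0},{"delta_pos":[0,0,0],"yaw":0},{"delta_pos":[0,0,0],"yaw":0},{"delta_pos":[0,0,0],"yaw":0}]'
```

```text
clock: 10.13
eef_pos: [625.8, 54.1, 51.8]
tool_rot: [3.14, -0.001, 1.347]
force: [0.2, 0.1, 0.8]
width: 63.8
gripper_force: 0.0
```

```bash
python3 -m handwheel '[{"delta_pos":[-0.4,-1,0],"yaw":0},{"delta_pos":[-0.25,-1,0],"yaw":0},{"delta_pos":[-0.23,-1,0],"yaw":0},{"delta_pos":[-0.23,-1,0],"yaw":0},{"delta_pos":[-0.23,-1,0],"yaw":0},{"delta_pos":[-0.23,-1,0],"yaw":0},{"delta_pos":[-0.23,-1,0],"yaw":0},{"delta_pos":[0,0,0],"yaw":0}]'
python3 row.py
```

```text
clock: 10.8
eef_pos: [606.3, -19.2, 50.6]
tool_rot: [3.141, 0.002, 1.345]
force: [1.3, 0.8, 1.3]
width: 64.1
gripper_force: 0.5
10.9 [606.021 -17.487  50.171] [-3.141  0.002  1.346] 63.54677704968875
s [(8, 0), (16, 79), (24, 81), (32, 83), (40, 85), (48, 89), (56, 91), (64, 0), (72, 0), (80, 0), (88, 0), (96, 0), (104, 0), (112, 0), (120, 0), (128, 0), (136, 0), (144, 0), (152, 0), (160, 0), (168, 0), (176, 0), (184, 0), (192, 0), (200, 0), (208, 0), (216, 0), (224, 0), (232, 0), (240, 0), (248, 0), (256, 0), (264, 0), (272, 0), (280, 0), (288, 0), (296, 0), (304, 0), (312, 0), (320, 0), (328, 0)]
 max Y [255.622 255.894 255.967 256.151 256.558]
t [(8, 0), (16, 0), (24, 0), (32, 0), (40, 0), (48, 0), (56, 0), (64, 0), (72, 0), (80, 0), (88, 0), (96, 0), (104, 0), (112, 89), (120, 91), (128, 96), (136, 100), (144, 100), (152, 78), (160, 82), (168, 82), (176, 87), (184, 87), (192, 92), (200, 92), (208, 96), (216, 0), (224, 0), (232, 0), (240, 0), (248, 0), (256, 0), (264, 0), (272, 0), (280, 0), (288, 0), (296, 0), (304, 0), (312, 0), (320, 0), (328, 0)]
 max Y [236.173 249.197 255.468 256.127 256.555]
```

```bash
python3 -m handwheel '[{"delta_pos":[-0.15,-0.8,0],"yaw":0},{"delta_pos":[-0.18,-0.8,0],"yaw":0},{"delta_pos":[-0.18,-0.8,0],"yaw":0},{"delta_pos":[-0.18,-0.8,0],"yaw":0},{"delta_pos":[0,0,0],"yaw":0}]'
python3 row.py
```

```text
clock: 11.32
eef_pos: [598.9, -50.8, 50.2]
tool_rot: [-3.141, 0.002, 1.345]
force: [-0.2, 0.1, 0.3]
width: 63.9
gripper_force: 0.1
11.4167 [599.58  -49.081  50.364] [-3.141  0.001  1.346] 63.943866017186714
s [(8, 0), (16, 0), (24, 0), (32, 0), (40, 0), (48, 0), (56, 0), (64, 0), (72, 0), (80, 0), (88, 0), (96, 0), (104, 0), (112, 0), (120, 0), (128, 0), (136, 0), (144, 0), (152, 0), (160, 0), (168, 0), (176, 0), (184, 0), (192, 0), (200, 0), (208, 0), (216, 0), (224, 0), (232, 0), (240, 0), (248, 0), (256, 0), (264, 0), (272, 0), (280, 0), (288, 0), (296, 0), (304, 0), (312, 0), (320, 0), (328, 0)]
 max Y [222.705 222.845 223.74  223.85  224.235]
t [(8, 0), (16, 0), (24, 0), (32, 0), (40, 0), (48, 0), (56, 0), (64, 95), (72, 98), (80, 99), (88, 95), (96, 98), (104, 100), (112, 103), (120, 80), (128, 81), (136, 84), (144, 86), (152, 88), (160, 92), (168, 92), (176, 0), (184, 0), (192, 0), (200, 0), (208, 0), (216, 0), (224, 0), (232, 0), (240, 0), (248, 0), (256, 0), (264, 0), (272, 0), (280, 0), (288, 0), (296, 0), (304, 0), (312, 0), (320, 0), (328, 0)]
 max Y [218.898 221.333 221.904 222.098 223.064]
```

```bash
python3 -m handwheel '[{"delta_pos":[-0.18,-0.6,0],"yaw":0},{"delta_pos":[-0.14,-0.6,0],"yaw":0},{"delta_pos":[-0.14,-0.6,0],"yaw":0},{"delta_pos":[-0.14,-0.6,0],"yaw":0},{"delta_pos":[0,0,0],"yaw":0}]'
python3 -m handwheel '[{"delta_pos":[-0.14,-0.6,0],"yaw":0},{"delta_pos":[-0.14,-0.6,0],"yaw":0},{"delta_pos":[-0.14,-0.6,0],"yaw":0},{"delta_pos":[0,0,0],"yaw":0}]'
python3 row.py|grep '^t\|^1'
```

```text
clock: 11.83
eef_pos: [594.3, -71.7, 50.9]
tool_rot: [3.14, -0.002, 1.347]
force: [0.5, -0.4, 0.2]
width: 63.9
gripper_force: 0.0
clock: 12.17
eef_pos: [589.0, -92.7, 50.4]
tool_rot: [-3.141, 0.002, 1.345]
force: [-0.8, -0.2, 0.7]
width: 63.8
gripper_force: 0.1
12.2667 [588.813 -91.337  50.193] [-3.14   0.002  1.346] 63.94539099567352
t [(8, 78), (16, 82), (24, 85), (32, 87), (40, 89), (48, 92), (56, 97), (64, 99), (72, 100), (80, 98), (88, 98), (96, 102), (104, 101), (112, 92), (120, 93), (128, 93), (136, 0), (144, 0), (152, 0), (160, 0), (168, 0), (176, 0), (184, 0), (192, 0), (200, 0), (208, 0), (216, 0), (224, 0), (232, 0), (240, 0), (248, 0), (256, 0), (264, 0), (272, 0), (280, 0), (288, 0), (296, 0), (304, 0), (312, 0), (320, 0), (328, 0)]
```

```bash
python3 -m handwheel '[{"delta_pos":[-0.12,-0.5,0],"yaw":0},{"delta_pos":[-0.12,-0.5,0],"yaw":0},{"delta_pos":[-0.12,-0.5,0],"yaw":0},{"delta_pos":[0,0,0],"yaw":0}]'
python3 -m handwheel '[{"delta_pos":[-0.07,-0.3,0],"yaw":0},{"delta_pos":[-0.07,-0.3,0],"yaw":0},{"delta_pos":[0,0,0],"yaw":0},{"delta_pos":[0,0,0],"yaw":0}]'
python3 row.py|grep '^t\|^1'
```

```text
clock: 12.6
eef_pos: [585.4, -106.6, 50.3]
tool_rot: [-3.141, 0.001, 1.346]
force: [0.6, 0.3, 0.9]
width: 63.9
gripper_force: 0.0
clock: 12.93
eef_pos: [584.5, -111.0, 50.5]
tool_rot: [-3.141, 0.0, 1.347]
force: [0.3, 0.3, -0.4]
width: 64.1
gripper_force: 0.0
13.0333 [ 584.545 -110.745   50.47 ] [-3.141  0.     1.348] 64.18863790460678
t [(8, 78), (16, 81), (24, 84), (32, 86), (40, 89), (48, 93), (56, 95), (64, 98), (72, 101), (80, 97), (88, 101), (96, 102), (104, 98), (112, 0), (120, 0), (128, 0), (136, 0), (144, 0), (152, 0), (160, 0), (168, 0), (176, 0), (184, 0), (192, 0), (200, 0), (208, 0), (216, 0), (224, 0), (232, 0), (240, 0), (248, 0), (256, 0), (264, 0), (272, 0), (280, 0), (288, 0), (296, 0), (304, 0), (312, 0), (320, 0), (328, 0)]
```

```bash
python3 -m handwheel '[{"delta_pos":[-0.05,-0.2,0],"yaw":0},{"delta_pos":[-0.05,-0.2,0],"yaw":0},{"delta_pos":[0,0,0],"yaw":0},{"delta_pos":[0,0,0],"yaw":0}]'
python3 -m handwheel '[{"delta_pos":[-0.05,-0.2,0],"yaw":0},{"delta_pos":[0,0,0],"yaw":0},{"delta_pos":[0,0,0],"yaw":0}]'
```

```text
clock: 13.37
eef_pos: [583.7, -114.7, 50.6]
tool_rot: [3.141, -0.0, 1.348]
force: [1.3, 0.6, 1.1]
width: 64.4
gripper_force: 0.3
clock: 13.62
eef_pos: [583.5, -115.7, 50.6]
tool_rot: [3.141, -0.001, 1.348]
force: [1.3, 3.5, 1.4]
width: 63.5
gripper_force: 1.9
```

Force is starting to rise; I'll press a little further.

```bash
python3 -m handwheel '[{"delta_pos":[-0.05,-0.2,0],"yaw":0},{"delta_pos":[0,0,0],"yaw":0},{"delta_pos":[0,0,0],"yaw":0}]'
python3 -m handwheel '[{"delta_pos":[-0.05,-0.2,0],"yaw":0},{"delta_pos":[0,0,0],"yaw":0},{"delta_pos":[0,0,0],"yaw":0}]'
python3 row.py|grep '^t\|^1'
```

```text
clock: 13.87
eef_pos: [583.5, -116.0, 50.8]
tool_rot: [3.141, -0.003, 1.349]
force: [0.6, 6.7, 1.3]
width: 63.6
gripper_force: 3.5
clock: 14.12
eef_pos: [583.3, -116.2, 50.8]
tool_rot: [3.14, -0.006, 1.35]
force: [1.1, 10.3, 2.7]
width: 64.3
gripper_force: 5.0
14.2167 [ 583.326 -116.185   50.836] [ 3.14  -0.006  1.35 ] 64.02058933833615
t [(8, 78), (16, 80), (24, 84), (32, 86), (40, 90), (48, 95), (56, 95), (64, 97), (72, 100), (80, 99), (88, 98), (96, 98), (104, 0), (112, 0), (120, 0), (128, 0), (136, 0), (144, 0), (152, 0), (160, 0), (168, 0), (176, 0), (184, 0), (192, 0), (200, 0), (208, 0), (216, 0), (224, 0), (232, 0), (240, 0), (248, 0), (256, 0), (264, 0), (272, 0), (280, 0), (288, 0), (296, 0), (304, 0), (312, 0), (320, 0), (328, 0)]
```

```bash
python3 -m handwheel '[{"delta_pos":[0.12,0.6,0],"yaw":0},{"delta_pos":[0.2,1,0],"yaw":0},{"delta_pos":[0.5,2,0],"yaw":0},{"delta_pos":[0,0,3],"yaw":0},{"delta_pos":[0,0,4],"yaw":0},{"delta_pos":[0,0,4],"yaw":0},{"delta_pos":[-2,4,0],"yaw":0},{"delta_pos":[-2,4,0],"yaw":0},{"delta_pos":[-2,4,0],"yaw":0},{"delta_pos":[0,0,0],"yaw":0}]'
python3 row.py; python3 - <<'E'
import cv2,numpy as np
a=cv2.imread('pics/srow.png')[80:230,160:310];b=cv2.imread('pics/trow.png')[150:260,240:405]
cv2.imwrite('pics/c4.png',np.hstack([cv2.resize(a,(400,400),interpolation=2),cv2.resize(b,(400,267),interpolation=2)[:267] if 0 else cv2.copyMakeBorder(cv2.resize(b,(400,267),interpolation=2),0,133,0,0,0)]))
E
```

```text
clock: 15.05
eef_pos: [530.3, 35.8, 161.2]
tool_rot: [-3.138, -0.003, 1.359]
force: [-0.7, 0.7, 0.3]
width: 64.1
gripper_force: 0.0
15.15 [533.628  28.605 160.771] [-3.141  0.001  1.352] 64.05293105815917
s [(8, 78), (16, 81), (24, 84), (32, 87), (40, 90), (48, 93), (56, 97), (64, 98), (72, 101), (80, 97), (88, 99), (96, 101), (104, 100), (112, 99), (120, 102), (128, 101), (136, 0), (144, 0), (152, 0), (160, 0), (168, 0), (176, 0), (184, 0), (192, 0), (200, 0), (208, 0), (216, 0), (224, 0), (232, 0), (240, 0), (248, 0), (256, 0), (264, 0), (272, 0), (280, 0), (288, 0), (296, 0), (304, 0), (312, 0), (320, 0), (328, 0)]
 max Y [132.221 133.144 133.793 134.77  134.817]
t [(8, 0), (16, 0), (24, 0), (32, 0), (40, 0), (48, 0), (56, 0), (64, 0), (72, 0), (80, 0), (88, 0), (96, 0), (104, 0), (112, 0), (120, 0), (128, 0), (136, 0), (144, 0), (152, 0), (160, 0), (168, 0), (176, 0), (184, 0), (192, 0), (200, 0), (208, 0), (216, 0), (224, 0), (232, 0), (240, 0), (248, 0), (256, 0), (264, 0), (272, 0), (280, 0), (288, 0), (296, 0), (304, 0), (312, 0), (320, 0), (328, 0)]
 max Y []
```

View pics/c4.png

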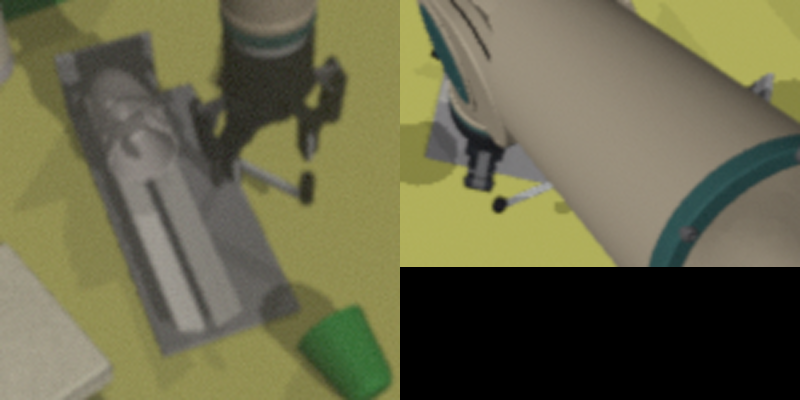

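Picture: the three are nested (scene crop ~ (130,125)), the end at 135 mm from the plate. The gate is still open, with its knob at crop (305,188).

```bash
python3 -m handwheel '[{"delta_pos":[-1.2,-0.8,0],"yaw":0.114},{"delta_pos":[-1.2,-0.8,0],"yaw":0.114},{"delta_pos":[-1.2,-0.8,0],"yaw":0.114},{"delta_pos":[-1.2,-0.8,0],"yaw":0.114},{"delta_pos":[-1.2,-0.8,0],"yaw":0.114},{"delta_pos":[-1.2,-0.7,0],"yaw":0.114},{"delta_pos":[-1.2,-0.7,0],"yaw":0.114},{"delta_pos":[0,0,0],"yaw":0},{"delta_pos":[0,0,0],"yaw":0}]' -1
python3 - <<'E'
from m2 import *
s=status.read_state();print(s['clock'],s['eef_pos'],s['tool_rot'],s['qpos'])
P=np.array([514.2,-91.3])
for k in'st':
    c=C[k].reshape(-1,3); d=c[:,:2]-P; r=np.hypot(*d.T); m=(r>25)&(r<100)&(c[:,2]>57)&(c[:,2]<68)&(d[:,1]>15)&(abs(d[:,0])<70)
    h=np.arctan2(d[m,1],d[m,0]); print(k,m.sum(),np.median(h),np.percentile(h,[10,90]))
q=lambda t:P+90*np.array([np.cos(t),np.sin(t)])+18.5*np.array([-np.sin(t),np.cos(t)])
th=np.r_[2.15-np.arange(0,20)*.12,-.226]; prev=None
for t in th:
    p=q(t); print(round(t,3),p.round(1),None if prev is None else ((p-prev)/10).round(2)); prev=p
E
```

```text
clock: 15.9
eef_pos: [450.7, -28.6, 160.3]
tool_rot: [-3.141, 0.0, 2.139]
force: [0.1, 0.1, -0.0]
width: 0.1
gripper_force: 0.0
16.0 [451.813 -27.173 160.592] [3.14  0.001 2.142] [ 0.454  0.533 -0.649  2.112  0.527  0.657  0.015]
s 90 1.9021167579939968 [1.835 1.971]
t 17 1.9507032344714808 [1.916 1.986]
2.15 [449.5 -26.1] None
2.03 [457.7 -18.8] [0.83 0.73]
1.91 [466.8 -12.6] [0.91 0.62]
1.79 [476.6  -7.5] [0.98 0.51]
1.67 [486.9  -3.6] [1.03 0.39]
1.55 [497.6  -0.9] [1.07 0.26]
1.43 [508.5   0.4] [1.09 0.13]
1.31 [519.5   0.4] [1.1 0. ]
1.19 [530.5  -0.9] [ 1.09 -0.13]
1.07 [541.2  -3.5] [ 1.07 -0.26]
0.95 [551.5  -7.3] [ 1.03 -0.39]
0.83 [561.3 -12.4] [ 0.98 -0.51]
0.71 [570.4 -18.6] [ 0.91 -0.62]
0.59 [578.7 -25.9] [ 0.83 -0.72]
0.47 [586.1 -34. ] [ 0.74 -0.82]
0.35 [592.4 -43.1] [ 0.63 -0.9 ]
0.23 [597.6 -52.8] [ 0.52 -0.97]
0.11 [601.6 -63. ] [ 0.4  -1.03]
-0.01 [604.4 -73.7] [ 0.28 -1.07]
-0.13 [605.8 -84.6] [ 0.15 -1.09]
-0.226 [606.1 -93.4] [ 0.02 -0.88]
```

```bash
python3 -m handwheel '[{"delta_pos":[-0.2,0.1,-2],"yaw":0.005},{"delta_pos":[0,0,-3],"yaw":0},{"delta_pos":[0,0,-3],"yaw":0},{"delta_pos":[0,0,-2.2],"yaw":0},{"delta_pos":[0,0,-1.2],"yaw":0},{"delta_pos":[0,0,0],"yaw":0},{"delta_pos":[0,0,0],"yaw":0}]'
python3 -m handwheel '[{"delta_pos":[0.83,0.73,0],"yaw":-0.12},{"delta_pos":[0.91,0.62,0],"yaw":-0.12},{"delta_pos":[0.98,0.51,0],"yaw":-0.12},{"delta_pos":[1.03,0.39,0],"yaw":-0.12},{"delta_pos":[0,0,0],"yaw":0}]'
```

```text
clock: 16.58
eef_pos: [449.0, -25.2, 46.1]
tool_rot: [-3.141, -0.0, 2.151]
force: [0.0, 0.2, -0.6]
width: -0.2
gripper_force: 0.0
clock: 17.0
eef_pos: [489.6, -1.8, 48.0]
tool_rot: [3.136, -0.001, 1.668]
force: [0.6, 0.4, 0.9]
width: 0.1
gripper_force: 0.0
```

```bash
python3 -m handwheel '[{"delta_pos":[1.07,0.26,0],"yaw":-0.12},{"delta_pos":[1.09,0.13,0],"yaw":-0.12},{"delta_pos":[1.1,0,0],"yaw":-0.12},{"delta_pos":[1.09,-0.13,0],"yaw":-0.12},{"delta_pos":[1.07,-0.26,0],"yaw":-0.12},{"delta_pos":[1.03,-0.39,0],"yaw":-0.12},{"delta_pos":[0.98,-0.51,0],"yaw":-0.12},{"delta_pos":[0,0,0],"yaw":0},{"delta_pos":[0,0,0],"yaw":0}]'
python3 -m handwheel '[{"delta_pos":[0.91,-0.62,0],"yaw":-0.12},{"delta_pos":[0.83,-0.72,0],"yaw":-0.12},{"delta_pos":[0.74,-0.82,0],"yaw":-0.12},{"delta_pos":[0.63,-0.9,0],"yaw":-0.12},{"delta_pos":[0,0,0],"yaw":0},{"delta_pos":[0,0,0],"yaw":0}]'
```

```text
clock: 17.75
eef_pos: [560.3, -12.6, 47.1]
tool_rot: [3.141, -0.001, 0.835]
force: [-0.3, -0.2, -0.2]
width: -0.2
gripper_force: 0.0
clock: 18.25
eef_pos: [590.6, -43.0, 46.6]
tool_rot: [-3.141, 0.001, 0.356]
force: [-0.9, 0.8, 0.7]
width: 0.0
gripper_force: 0.0
```

```bash
python3 -m handwheel '[{"delta_pos":[0.52,-0.97,0],"yaw":-0.12},{"delta_pos":[0.4,-1.03,0],"yaw":-0.12},{"delta_pos":[0.28,-1.07,0],"yaw":-0.12},{"delta_pos":[0.15,-0.9,0],"yaw":-0.12},{"delta_pos":[0.02,-0.4,0],"yaw":-0.1},{"delta_pos":[0,0,0],"yaw":0},{"delta_pos":[0,0,0],"yaw":0}]'
python3 -m handwheel '[{"delta_pos":[0,-0.3,0],"yaw":0},{"delta_pos":[0,-0.2,0],"yaw":0},{"delta_pos":[0,0,0],"yaw":0},{"delta_pos":[0,0,0],"yaw":0}]'
```

```text
clock: 18.83
eef_pos: [604.2, -85.7, 46.4]
tool_rot: [-3.141, 0.001, -0.223]
force: [-0.4, -0.1, 1.0]
width: 0.1
gripper_force: 0.0
clock: 19.17
eef_pos: [604.9, -91.7, 46.5]
tool_rot: [-3.141, 0.0, -0.228]
force: [-0.7, -0.2, -0.2]
width: -0.0
gripper_force: 0.0
```

```bash
python3 -m handwheel '[{"delta_pos":[0,-0.2,0],"yaw":0},{"delta_pos":[0,-0.2,0],"yaw":0},{"delta_pos":[0,0,0],"yaw":0},{"delta_pos":[0,0,0],"yaw":0}]'
python3 -m handwheel '[{"delta_pos":[0,-0.2,0],"yaw":0},{"delta_pos":[0,0,0],"yaw":0},{"delta_pos":[0,0,0],"yaw":0}]'
```

```text
clock: 19.5
eef_pos: [604.9, -93.1, 46.5]
tool_rot: [-3.139, 0.001, -0.227]
force: [-0.3, 4.4, 0.9]
width: -0.1
gripper_force: 2.4
clock: 19.75
eef_pos: [604.9, -93.2, 46.5]
tool_rot: [-3.137, 0.002, -0.226]
force: [-1.5, 8.0, 2.9]
width: -0.2
gripper_force: 3.9
```

Firm on the hard stop at the expected place (y ≈ −93.4). I'll back off, lift, clear the view and check.

```bash
python3 -m handwheel '[{"delta_pos":[0.1,0.5,0],"yaw":0},{"delta_pos":[0.4,1.5,0],"yaw":0},{"delta_pos":[0.4,2,0],"yaw":0},{"delta_pos":[0,0,3],"yaw":0},{"delta_pos":[0,0,4],"yaw":0},{"delta_pos":[0,0,4],"yaw":0},{"delta_pos":[-3,2,2],"yaw":0},{"delta_pos":[-3,3,2],"yaw":0},{"delta_pos":[-3,3,0],"yaw":0},{"delta_pos":[0,4,0],"yaw":0}]'
python3 -m handwheel '[{"delta_pos":[0,4,0],"yaw":0},{"delta_pos":[0,4,0],"yaw":0},{"delta_pos":[0,4,0],"yaw":0},{"delta_pos":[0,3,0],"yaw":0},{"delta_pos":[0,0,0],"yaw":0},{"delta_pos":[0,0,0],"yaw":0}]'
python3 row.py; python3 - <<'E'
import sys; sys.path.insert(0,'.')
from m2 import *
P=np.array([514.2,-91.3])
for k in'st':
    c=C[k].reshape(-1,3); d=c[:,:2]-P; r=np.hypot(*d.T); a=np.arctan2(d[:,1],d[:,0]); m=(r>30)&(r<103)&(c[:,2]>57)&(c[:,2]<68)&(abs(a+.226)<.12)
    print(k,m.sum(),np.polyfit(d[m,0],d[m,1],1)); 
    m=(r>100)&(r<130)&(c[:,2]>80)&(c[:,2]<100)&(abs(a+.2)<.2); print('knob',m.sum(),np.median(c[m],0))
a=cv2.imread('pics/srow.png')[80:230,160:310];b=cv2.imread('pics/trow.png')
cv2.imwrite('pics/c5.png',np.hstack([cv2.resize(a,(384,384),interpolation=2),b[:,100:512]]))
E
```

```text
clock: 20.58
eef_pos: [521.9, 55.5, 195.2]
tool_rot: [3.138, 0.004, -0.234]
force: [-0.5, -0.0, -0.7]
width: -0.1
gripper_force: 0.0
clock: 21.08
eef_pos: [527.7, 210.5, 194.1]
tool_rot: [-3.141, -0.0, -0.225]
force: [0.4, -0.5, 0.3]
width: -0.1
gripper_force: 0.0
21.1833 [528.157 206.829 194.193] [ 3.14  -0.001 -0.23 ] 0.17627703538517003
s [(8, 77), (16, 81), (24, 84), (32, 87), (40, 89), (48, 94), (56, 96), (64, 99), (72, 100), (80, 97), (88, 99), (96, 102), (104, 97), (112, 99), (120, 101), (128, 102), (136, 0), (144, 0), (152, 0), (160, 0), (168, 0), (176, 0), (184, 0), (192, 0), (200, 0), (208, 0), (216, 0), (224, 0), (232, 0), (240, 0), (248, 0), (256, 0), (264, 0), (272, 0), (280, 0), (288, 0), (296, 0), (304, 0), (312, 0), (320, 0), (328, 0)]
 max Y [160.625 160.878 161.439 161.629 162.07 ]
t [(8, 79), (16, 81), (24, 83), (32, 86), (40, 89), (48, 94), (56, 95), (64, 99), (72, 99), (80, 97), (88, 98), (96, 103), (104, 98), (112, 100), (120, 100), (128, 100), (136, 0), (144, 0), (152, 0), (160, 0), (168, 0), (176, 0), (184, 0), (192, 0), (200, 0), (208, 0), (216, 0), (224, 0), (232, 0), (240, 0), (248, 0), (256, 0), (264, 0), (272, 0), (280, 0), (288, 0), (296, 0), (304, 0), (312, 0), (320, 0), (328, 0)]
 max Y [157.804 158.033 158.409 158.908 159.297]
s 92 [-0.217  1.603]
knob 37 [ 627.756 -113.069   92.17 ]
t 86 [-0.221  0.581]
knob 34 [ 623.279 -114.918   92.378]
```

View pics/c5.png

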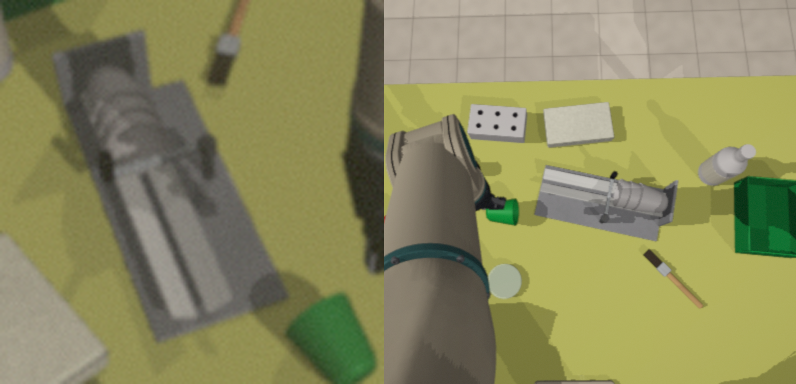

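Picture: the keeper arm lies straight across behind the nested stack (scene crop, post (208,155) to knob (108,165)). The fitted bar slope of −0.22 matches the rack's yaw, and the other things look undisturbed.

```bash
python3 -c "
from cell import ctrl
print(ctrl.finish_job())"
```

```text
the job is handed in; nothing more can be done
None
```

The job is handed in: all three beakers are nested and pressed home against the stop plate (stack about 135 mm long), the keeper arm is shut on its hard stop behind them, and the other things were left untouched, at about 21 s on the robot's clock; the hand-in call returned no verdict.

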